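Dispense one dose of hardener into the mixing jug

ROBOT

A 7-joint arm with a two-finger parallel gripper is mounted at the origin on the work surface. World frame = base frame: x ahead of the robot, y to its left, z up, the work surface at z = 0. Lengths are in mm, angles in rad, forces in N, time in s.
With the tool pointing down it reaches from about 400 to 850 mm from the base axis. Payload 10.4 kg.
Tool frame: the origin (TCP) lies at the very end of the fingers, on their centre line; the grasp point (between the pads) lies 19 mm behind it; z points along the fingers, y is the direction in which the jaws open and shut (so a half turn about z gives the same grasp; the last joint's range is limited). The gripper opens to 85 mm and grips with 20 to 120 N. Pads are 22 mm wide; open, the fingers measure 114 mm over their backs; the gripper's body (76 mm by 85 mm) begins 54 mm behind the grasp point. The pads swing forward as they close: fully open they stand 13 mm farther back than shut.
Start: joints at [1.266, 0.332, -0.065, 1.46, 0.022, 1.35, -0.088], TCP at [173.824, -600.363, 231.338] pointing down, gripper open.
Joint ranges: [-2.6, 2.6], [-0.5, 2.12], [-1.47, 1.34], [0.16, 2.42], [-1.27, 4.41], [0.06, 2.06], [-2.6, 2.6]. Speed limits (rad/s): [2.22, 2.22, 2.79, 2.79, 3.14, 3.14, 3.14].

INTERFACE

Orientations are given as a rotation vector (axis times angle).
In Python, from station import * gives the robot as it stands. The module is installed in compiled form; this text tells all that it offers.
- The arm moves only by the tool jog_arm, never from a script. Its argument "plan" is a list of rows, each an object of numbers: "tx", "ty", "tz": the shift along the world's x, y, z in m; "wx", "wy", "wz": the turn, a rotation vector about the world's x, y, z in rad; "fingers": the opening, from -1 (shut) to 1 (fully open). A call has 1 to 8 rows; each row shifts and turns the commanded pose from where the row before left it; what a row does not reach is not made up. A row lasts 1/10 s, in which the tool goes at most 50 mm and 8.59 degrees, less where a joint would pass 70% of its speed; a pose out of reach is approached as far as the arm can. A call is refused whole if a number of a shift passes 0.05 or a number of a turn 0.15, either way. A call with a gripper value outside its range is refused whole. The fingers move at their own pace and stop on an object; "grip_force" is the grip in N (left out, the last holds). Time passes only in rows, so rows that do not move let the fingers close. It gives the time, the measured TCP pose, the force and the opening at its end, in the units of the state.
- read_state(): the state, without advancing time (a new reading comes with each control period).
- camera(name): name is "side" or "top"; returns a dict with "image" (480x640x3 uint8, red, green, blue), "mtx" (3x3 intrinsics, pixels), "cam_to_world" (4x4, takes a point from camera to world coordinates). Camera axes: x right, y down, z forward; pixel columns grow to the right and rows downward; lengths in mm; the calibration is good to about 2 mm. A picture is of the moment at which its call begins. There is no depth.
- hand_in(): hands the job in, once; it reports no verdict.
The state is a dict: "time_s": time; "joint_pos": joint angles; "joint_velocities": joint speeds; "joint_torque": joint torques, N m; "ee_pos": TCP position; "ee_rot": TCP orientation; "ft_force": force on the tool from outside, world axes, zero at the start; "moment": the same for the moment, N m; "grip_width": finger opening in mm.
Only numpy, scipy, OpenCV 4.12 (cv2) and the standard library are available. Lean on these libraries where they do the work, as an engineer would, in place of code of your own. Each camera call takes 0.05 s, during which the arm holds its last target.

TASK

Stand the white mixing jug on the bench under the dispenser's spout so that the nozzle is over its mouth, and let go of it. Then with the closed fingertips press the dispenser's plunger slowly down to its first, soft stop and rest there for a full second without pushing through, press on to the firm second stop to clear the nozzle, without forcing it, and let the plunger come all the way back up. Leave the jug standing under the nozzle and do not disturb the castings, bowl and stick pot standing about.

Things in the scene. Friction and masses are not known exactly. Their poses are not given: they have to be found in the camera images.
- dispenser: hardener dispenser fixed to the bench: amber bottle 96 mm across, black steel foot 124 mm across, 10 mm thick, black cap, white barrel, all on one upright axis. Origin on that axis at bench level, z up, y the way the spout points. Spout: metal tube 9 mm thick, leaves the axis at 193 mm height, runs along +y to 120 mm, there bends straight down to the nozzle. Never load any of it with over 25 N.
- nozzle (a point): opening at the tip of the white nozzle, 112 mm above the bench, 120 mm from the bottle's axis along the dispenser's y; axes are the dispenser's. The standing jug's rim is 24 mm below it. The side away from the bottle (further along +y) is open: bring the jug in from there, upright and low, its handle pointing away from the bottle.
- plunger_top (a point): centre of the flat top of the turquoise plunger head (42 mm across, 14 mm thick) on the dispenser's axis, 291 mm above the bench at rest; moves straight down when pressed. The soft part of its stroke takes 2 N rising to at most 3.6 N, plus 0.45 N for each 15 mm/s. Above 100 mm/s counts as slammed. Let go, it springs fully back up by itself within 2 s.
- barrel_top (a point): top of the white barrel on the dispenser's axis, 235 mm above the bench; fixed. A brass spring sleeve stands 9 mm proud of it. FIRST STOP: the orange dose collar on the plunger rod lands on the sleeve; there the plunger stands still up to 9.5 N (rest there with 5 to 9 N). Above that the sleeve yields 7 mm, rising to at most 14 N. SECOND STOP: then it is solid; creep onto it; 15 to 23 N is right.
- plunger (a joint): how far the plunger is pressed down, m: 0 fully up, grows downward. The first stop comes somewhere from 0.014 to 0.024, by where the dose collar was clamped, different each time, so it must be felt; the second stop 0.007 further down.
- jug_handle (a point): middle of the upright bar of the white jug's handle, 49 mm above the jug's underside, 70 mm from the jug's axis along the jug's +y; axes are the jug's, z up. Bar 12 mm wide along the jug's x, 9 mm thick along y, from 16 to 82 mm up; level arms at its top and bottom join it to the jug, 29 mm free between bar and wall. Grasp from above, fingers either side along x. Jug about 70 to 130 g.
- jug_rim (a point): centre of the jug's open mouth, 88 mm above its underside, on the jug's axis; outside 72 mm across, wall 3 mm, axes are the jug's
- vase_a: loose dark green cast resin tube vase standing upright, 52 mm across, 160 mm tall; origin at the centre of its underside
- vase_b: loose dark green cast resin tube vase standing upright, 52 mm across, 160 mm tall; origin at the centre of its underside
- bowl: loose turquoise cast bowl, 104 mm across, 55 mm tall; origin at the centre of its underside
- stick_pot: loose aluminium pot with wooden stirring sticks, 68 mm across, sticks up to 145 mm; origin at the centre of its underside

How it is judged:
By the outcome, as a careful person would: the job done as asked, in the order asked, and still so for the second after the job is handed in, with the robot touching nothing.
It also fails if it takes over 70 s, if anything falls off the work surface, if the arm or the gripper's body presses on something with over 40 N, if the wrist force passes 120 N, or if a joint passes its speed limit or range.

## Working session

There is one attempt and no reset: what is moved stays moved. The work goes in short steps, Python scripts to look and compute and a tool call to move; the robot and the scene stay as the last step left them, time stands still between calls to the robot, and variables do not carry over. Pictures are saved under pics/ and viewed, and the job is handed in when it is done.

Besides the shell and the picture viewer there is one more tool, called in YAML: its name, and indented under it one key for each argument. jog_arm: Moves the arm, as the interface text tells. Its arguments: {"type":"object","properties":{"plan":{"type":"array"},"grip_force":{"type":"number"}},"required":["plan"]}

```bash
mkdir -p pics; python3 - <<'E'
from station import *
import cv2,numpy as np
for n in("side","top"):
    c=camera(n); cv2.imwrite(f"pics/{n}0.png",c["image"][:,:,::-1]); print(n,c["mtx"].tolist(),np.round(c["cam_to_world"],4).tolist())
print(read_state())
E
```

```text
side [[477.23683647119776, 0.0, 319.78184940794625], [0.0, 477.23683647119776, 234.03556273837228], [0.0, 0.0, 1.0]] [[0.984, -0.1001, 0.1475, 476.2303], [-0.178, -0.5947, 0.784, -725.3554], [0.0092, -0.7977, -0.603, 758.967], [0.0, 0.0, 0.0, 1.0]]
top [[493.7117580394782, 0.0, 314.837524958898], [0.0, 493.7117580394782, 240.67275524503026], [0.0, 0.0, 1.0]] [[-0.0089, -0.9973, 0.0723, 513.7993], [-0.9999, 0.008, -0.0119, 22.5384], [0.0113, -0.0724, -0.9973, 1291.2654], [0.0, 0.0, 0.0, 1.0]]
{'time_s': 0.1, 'joint_pos': array([ 1.26639024,  0.3327815 , -0.06469114,  1.46084794,  0.0216014 ,
        1.34990521, -0.08851556]), 'joint_velocities': array([ 0.00075177, -0.00082865, -0.00096165, -0.00188883, -0.0004207 ,
        0.00071965,  0.00082527]), 'joint_torque': array([ 2.25046570e-03, -6.26746416e+01,  4.97692684e-02, -3.92434287e+01,
        1.62984326e-02,  6.83511767e-03,  8.33018134e-05]), 'ee_pos': array([ 173.7057999 , -600.029299  ,  230.61692773]), 'ee_rot': array([-3.10924709e+00, -4.41017591e-01,  3.69649195e-04]), 'ft_force': array([ 0.04876423, -0.18053323, -0.24247462]), 'moment': array([0.03617734, 0.00522303, 0.0131964 ]), 'grip_width': 85.36829605244529}
```

View pics/side0.png

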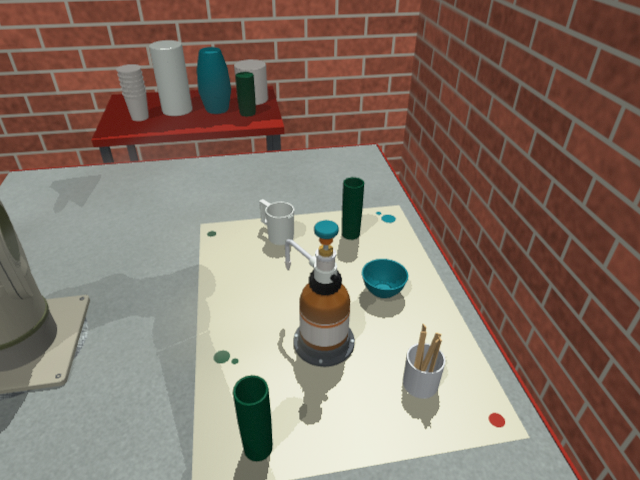

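View pics/top0.png

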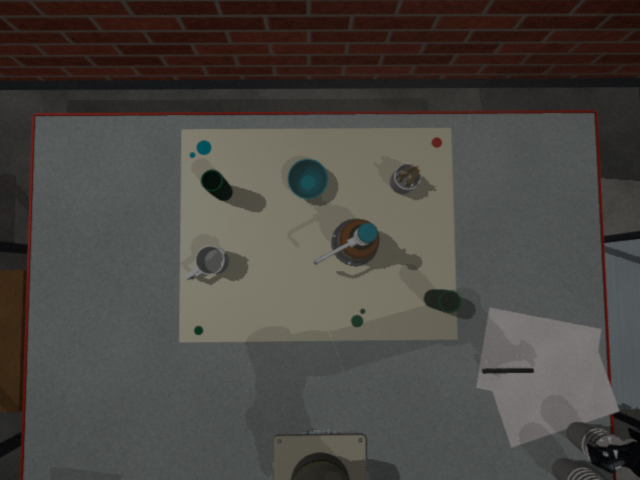

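The top view shows the jug at about (210,260), the dispenser at about (356,240) with its spout pointing to (317,262), and the vases at (216,185) and (442,300). The bowl is at (308,179) and the pot at (406,178). I'll zoom in before measuring.

```bash
python3 - <<'E'
import cv2,numpy as np
t=cv2.imread("pics/top0.png"); s=cv2.imread("pics/side0.png")
a=cv2.resize(t[210:290,170:270],None,fx=4,fy=4,interpolation=cv2.INTER_CUBIC)
b=cv2.resize(t[210:290,300:400],None,fx=4,fy=4,interpolation=cv2.INTER_CUBIC)
c=cv2.resize(s[190:370,250:370],None,fx=3,fy=3,interpolation=cv2.INTER_CUBIC)
cv2.imwrite("pics/z1.png",np.hstack([a,b])); cv2.imwrite("pics/z2.png",c)
E
```

```text
(no output)
```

View pics/z1.png

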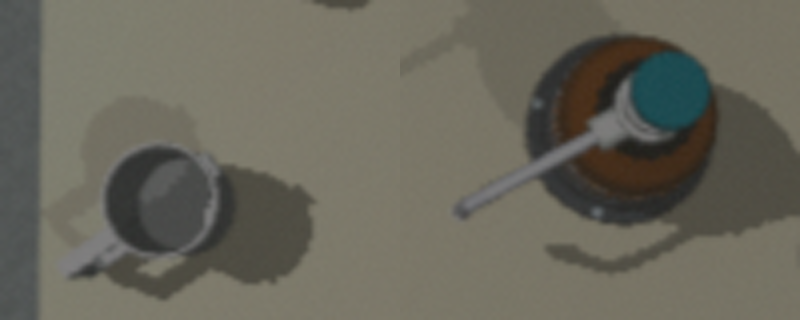

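View pics/z2.png

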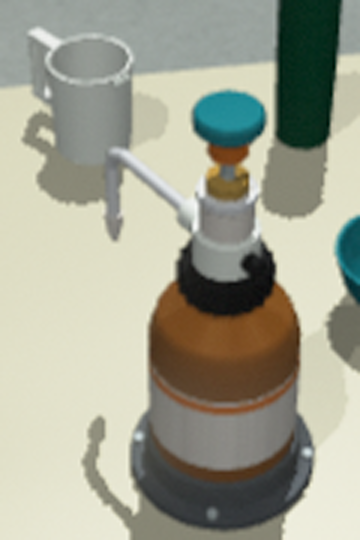

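```bash
cat > h.py <<'E'
import numpy as np,cv2
K={'side':(np.array([[477.23683647,0,319.78184941],[0,477.23683647,234.03556274],[0,0,1]]),),'top':(np.array([[493.71175804,0,314.83752496],[0,493.71175804,240.67275524],[0,0,1]]),)}
from station import *
def cam(n):
    c=camera(n); return c['image'][:,:,::-1].copy(),np.array(c['mtx']),np.array(c['cam_to_world'])
def ray(M,T,p):
    d=T[:3,:3]@(np.linalg.inv(M)@[p[0],p[1],1.]); return T[:3,3],d/np.linalg.norm(d)
def plane(M,T,p,z):
    o,d=ray(M,T,p); return o+d*(z-o[2])/d[2]
def tri(r1,r2):
    (a,u),(b,v)=r1,r2
    s=np.linalg.lstsq(np.c_[u,-v],b-a,rcond=None)[0]; p,q=a+s[0]*u,b+s[1]*v
    return (p+q)/2,np.linalg.norm(p-q)
def proj(M,T,X):
    x=T[:3,:3].T@(np.array(X,float)-T[:3,3]); x=M@x; return x[:2]/x[2]
E
python3 - <<'E'
from h import *
np.set_printoptions(precision=1,suppress=True)
t,M,T=cam('top'); s,N,S=cam('side')
ht=cv2.cvtColor(t,cv2.COLOR_BGR2HSV); hs=cv2.cvtColor(s,cv2.COLOR_BGR2HSV)
def blob(h,lo,hi,roi):
    m=cv2.inRange(h,np.array(lo),np.array(hi)); k=np.zeros_like(m); x0,y0,x1,y1=roi; k[y0:y1,x0:x1]=m[y0:y1,x0:x1]
    c=max(cv2.findContours(k,cv2.RETR_EXTERNAL,cv2.CHAIN_APPROX_NONE)[0],key=cv2.contourArea)
    return c,cv2.fitEllipse(cv2.convexHull(c)) 
c,e=blob(ht,(80,100,40),(105,255,255),(345,215,385,250)); print('plunger top',e, plane(M,T,e[0],291), 'diam', e[1][0]*np.linalg.norm(plane(M,T,(357,230),291)-plane(M,T,(356,230),291)))
c2,e2=blob(hs,(80,100,40),(105,255,255),(310,218,345,250)); print('side',cv2.boundingRect(c2),e2)
# side head lower/upper: ellipse of top face approx
for X in [plane(M,T,e[0],291)]: print('pred side',proj(N,S,X))
# jug rim: grey mask
print(ht[262,205],ht[245,180],ht[275,190],ht[250,211])
for (n,img,A,B,x) in (('top',ht,M,T,None),):
    m=cv2.inRange(img,(0,0,95),(180,45,255)); k=np.zeros_like(m);k[240:285,183:232]=m[240:285,183:232]
    cv2.imwrite('pics/m.png',cv2.resize(k[230:290,170:250],None,fx=6,fy=6,interpolation=0))
# black foot circle in top
m=cv2.inRange(ht,(0,0,0),(180,90,75))
E
```

```text
plunger top ((367.1890563964844, 232.27285766601562), (18.529380798339844, 19.09219741821289), 132.13218688964844) [602.6 -96.2 291. ] diam 37.77590831528881
side (315, 220, 23, 19) ((325.86907958984375, 228.9813232421875), (17.906572341918945, 24.2286376953125), 89.4632797241211)
pred side [324.6 225.9]
[45  7 70] [ 33  22 115] [150   2 123] [30  4 64]
```

View pics/m.png

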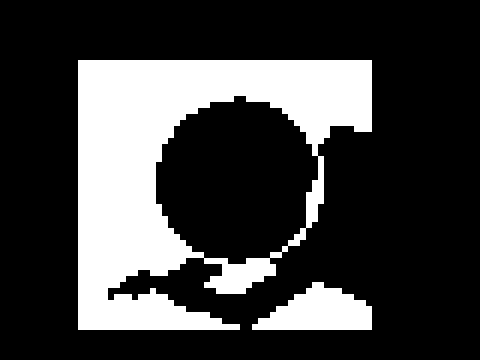

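```bash
python3 - <<'E'
from h import *
t=cv2.imread('pics/top0.png');s=cv2.imread('pics/side0.png')
ht=cv2.cvtColor(t,cv2.COLOR_BGR2HSV); hs=cv2.cvtColor(s,cv2.COLOR_BGR2HSV)
print(ht[240:290:4,180:240:4,1]); 
m=(ht[:,:,1]<14).astype(np.uint8)*255; a=cv2.resize(m[230:290,175:245],None,fx=5,fy=5,interpolation=0)
b=cv2.resize(m[220:280,300:380],None,fx=5,fy=5,interpolation=0)
m=(hs[:,:,1]<25).astype(np.uint8)*255; c=cv2.resize(m[190:250,240:310],None,fx=5,fy=5,interpolation=0)
d=cv2.resize(m[210:290,275:375],None,fx=4,fy=4,interpolation=0)
o=np.zeros((640,800),np.uint8);o[:300,:350]=a;o[:300,360:760]=b;o[310:610,:350]=c;o[310:630,360:760]=d
cv2.imwrite('pics/m2.png',o[:600])
E
```

```text
[[23 30 32 34 40 38 36 38 34 35 36 36 36 36 37]
 [25 29 31 35 37 36 38 33 34 36 35 35 36 37 38]
 [26 30 29 38 35 26  7 14  9  3 16 33 32 37 39]
 [26 30 32 35 31  0  5 11  3  3  3  5 44 40 37]
 [26 31 31 36  8 14  9  3  6  3  3  4 33 39 38]
 [26 37 36 35  6  0  4  7  3  7  3  3 21 39 39]
 [25 38 32 33 10 14  5 10  7  3  6  8 30 42 39]
 [26 35 36 32  2  5  5  7  7  3  2  5 39 36 42]
 [28 33 12  2  2  2  3  5  4  5 14 40 39 42 41]
 [28 14  0  4  8 40 37 33 36 36 43 39 42 39 39]
 [28 34 32 32 35 38 37 32 40 37 39 39 38 33 40]
 [28 34 36 34 35 34 33 36 38 35 37 41 36 38 36]
 [28 33 35 34 35 36 37 37 38 38 37 37 35 40 39]]
```

View pics/m2.png

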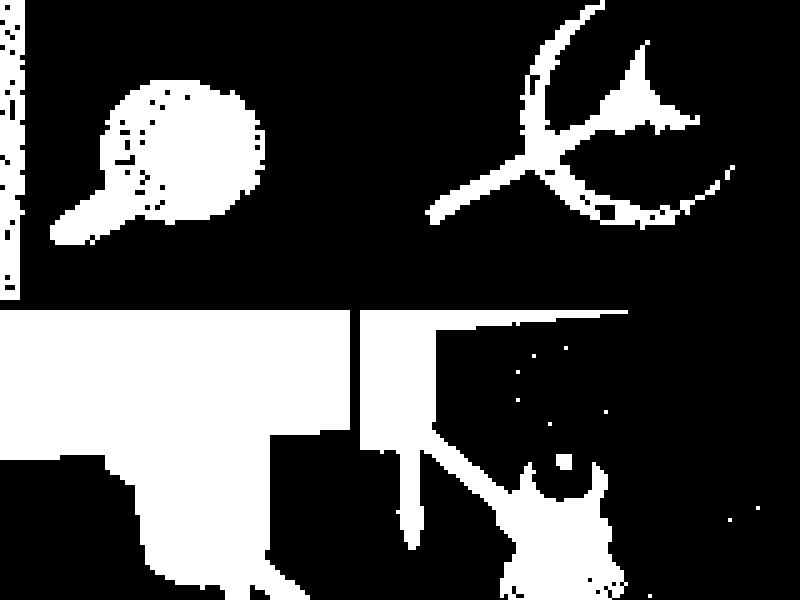

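```bash
python3 - <<'E'
from h import *
np.set_printoptions(precision=1,suppress=True)
t,M,T=cam('top'); s,N,S=cam('side')
P=lambda p,z:plane(M,T,p,z); Q=lambda p,z:plane(N,S,p,z)
print('rim top',P((210.2,260),88),'side',Q((280,210.3),88),tri(ray(M,T,(210.2,260)),ray(N,S,(280,210.3))))
print('handle end top z82',P((187.5,277),82),'side',Q((262.7,201.7),82))
print('plunger',P((367.2,232.3),291),'bend top',P((316,262.3),193),'nozzle side',Q((288.3,269),112))
# foot: black disk ellipse, in top zoom x 528..717,y 35..222
print('foot', P((( (527+717)/2-400)/4+300,(35+223)/8+210),10),(717-527)/4)
hs=cv2.cvtColor(s,cv2.COLOR_BGR2HSV);ht=cv2.cvtColor(t,cv2.COLOR_BGR2HSV)
# vases etc rough
print('vaseA rimtop',P((211,179),160),'side',Q((353,184),160),'vaseB',P((434,298),160),Q((252,388),160))
print('bowl',P((308,178),55),Q((385,276),55)); print('pot',P((406,179),90),Q((424,360),80))
print(s[350,300],s[330,352])
E
```

```text
rim top [556. 263.  88.] side [560.  260.1  88. ] (array([558.2, 263.2,  85.9]), np.float64(4.215808278230468))
handle end top z82 [515.3 319.   82. ] side [521.2 315.4  82. ]
plunger [602.6 -96.2 291. ] bend top [545.2   7.3 193. ] nozzle side [549.7   9.7 112. ]
foot [601.7 -98.6  10. ] 47.5
vaseA rimtop [740.8 247.9 160. ] side [737.7 237.7 160. ] vaseB [ 462.3 -262.1  160. ] [ 459.1 -296.1  160. ]
bowl [762.8  23.7  55. ] [762.4  15.9  55. ]
pot [ 751.6 -218.1   90. ] [ 757.3 -233.2   80. ]
[69 70 66] [185 208 208]
```

```bash
python3 - <<'E'
from station import *
import numpy as np
from scipy.spatial.transform import Rotation as R
s=read_state(); r=R.from_rotvec(s['ee_rot']).as_matrix(); print(r.round(3),np.degrees(np.arctan2(r[1,1],r[0,1])))
E
```

```text
[[ 0.961  0.278 -0.   ]
 [ 0.278 -0.961  0.   ]
 [-0.    -0.    -1.   ]] -73.85224863709985
```

jog_arm:
  plan:
    - {"tx": 0.018,"ty": 0.028,"tz": 0.014,"wz": 0.09}
    - {"tx": 0.023,"ty": 0.034,"tz": 0.014,"wz": 0.09}
    - {"tx": 0.023,"ty": 0.034,"tz": 0.014,"wz": 0.09}
    - {"tx": 0.023,"ty": 0.034,"tz": 0.014,"wz": 0.09}
    - {"tx": 0.023,"ty": 0.034,"tz": 0.014,"wz": 0.09}
    - {"tx": 0.023,"ty": 0.034,"tz": 0.014,"wz": 0.09}
    - {"tx": 0.023,"ty": 0.034,"tz": 0.01,"wz": 0.09}
    - {"tx": 0.023,"ty": 0.034,"tz": 0.006,"wz": 0.09}

```text
invalid input at $.plan[0]: expected keys tx, ty, tz, wx, wy, wz, fingers
```

jog_arm:
  plan:
    - {"tx": 0.018,"ty": 0.028,"tz": 0.014,"wx": 0,"wy": 0,"wz": 0.09,"fingers": 1}
    - {"tx": 0.023,"ty": 0.034,"tz": 0.014,"wx": 0,"wy": 0,"wz": 0.09,"fingers": 1}
    - {"tx": 0.023,"ty": 0.034,"tz": 0.014,"wx": 0,"wy": 0,"wz": 0.09,"fingers": 1}
    - {"tx": 0.023,"ty": 0.034,"tz": 0.014,"wx": 0,"wy": 0,"wz": 0.09,"fingers": 1}
    - {"tx": 0.023,"ty": 0.034,"tz": 0.014,"wx": 0,"wy": 0,"wz": 0.09,"fingers": 1}
    - {"tx": 0.023,"ty": 0.034,"tz": 0.014,"wx": 0,"wy": 0,"wz": 0.09,"fingers": 1}
    - {"tx": 0.023,"ty": 0.034,"tz": 0.01,"wx": 0,"wy": 0,"wz": 0.09,"fingers": 1}
    - {"tx": 0.023,"ty": 0.034,"tz": 0.006,"wx": 0,"wy": 0,"wz": 0.09,"fingers": 1}
  grip_force: 30

```text
time_s: 1.1
ee_pos: [353.7, -333.0, 332.4]
ee_rot: [2.752, 1.513, 0.0]
ft_force: [0.9, -0.9, -0.4]
grip_width: 85.5
```

jog_arm:
  plan:
    - {"tx": 0.012,"ty": 0.042,"tz": 0,"wx": 0,"wy": 0,"wz": 0.09,"fingers": 1}
    - {"tx": 0.012,"ty": 0.042,"tz": 0,"wx": 0,"wy": 0,"wz": 0.09,"fingers": 1}
    - {"tx": 0.012,"ty": 0.042,"tz": 0,"wx": 0,"wy": 0,"wz": 0.09,"fingers": 1}
    - {"tx": 0.012,"ty": 0.042,"tz": 0,"wx": 0,"wy": 0,"wz": 0.09,"fingers": 1}
    - {"tx": 0.008,"ty": 0.042,"tz": 0,"wx": 0,"wy": 0,"wz": 0.09,"fingers": 1}
    - {"tx": 0.008,"ty": 0.042,"tz": 0,"wx": 0,"wy": 0,"wz": 0.09,"fingers": 1}
    - {"tx": 0.008,"ty": 0.042,"tz": 0,"wx": 0,"wy": 0,"wz": 0.09,"fingers": 1}
    - {"tx": 0.008,"ty": 0.042,"tz": 0,"wx": 0,"wy": 0,"wz": 0.09,"fingers": 1}

```text
time_s: 1.9
ee_pos: [432.7, 3.4, 331.5]
ee_rot: [2.043, 2.386, -0.0]
ft_force: [1.1, 0.4, -0.5]
grip_width: 85.3
```

jog_arm:
  plan:
    - {"tx": 0.01,"ty": 0.04,"tz": 0,"wx": 0,"wy": 0,"wz": 0.06,"fingers": 1}
    - {"tx": 0.01,"ty": 0.04,"tz": 0,"wx": 0,"wy": 0,"wz": 0.06,"fingers": 1}
    - {"tx": 0.01,"ty": 0.04,"tz": -0.01,"wx": 0,"wy": 0,"wz": 0.06,"fingers": 1}
    - {"tx": 0.01,"ty": 0.04,"tz": -0.02,"wx": 0,"wy": 0,"wz": 0.06,"fingers": 1}
    - {"tx": 0.01,"ty": 0.04,"tz": -0.03,"wx": 0,"wy": 0,"wz": 0.06,"fingers": 1}
    - {"tx": 0.01,"ty": 0.04,"tz": -0.03,"wx": 0,"wy": 0,"wz": 0.06,"fingers": 1}
    - {"tx": 0.012,"ty": 0.04,"tz": -0.03,"wx": 0,"wy": 0,"wz": 0.06,"fingers": 1}
    - {"tx": 0.012,"ty": 0.036,"tz": -0.02,"wx": 0,"wy": 0,"wz": 0.057,"fingers": 1}

```text
time_s: 2.7
ee_pos: [515.9, 316.3, 190.9]
ee_rot: [-1.423, -2.8, 0.002]
ft_force: [0.7, -1.1, 1.2]
grip_width: 85.7
```

```bash
python3 - <<'E'
from h import *
s,N,S=cam('side');t,M,T=cam('top'); st=read_state(); print(st['ee_pos'],st['ee_rot'],st['joint_pos'].round(2))
a=cv2.resize(s[110:260,190:340],None,fx=3,fy=3); b=cv2.resize(t[200:320,160:260],None,fx=3.5,fy=3.5); o=np.zeros((450,800,3),np.uint8);o[:450,:450]=a;o[:420,450:800]=b
cv2.imwrite('pics/a1.png',o)
E
```

```text
[513.75088358 319.11270483 188.96580558] [-1.41296292 -2.79848148  0.00343069] [ 0.1   0.49 -0.97  1.53  0.4   1.34 -0.27]
```

View pics/a1.png

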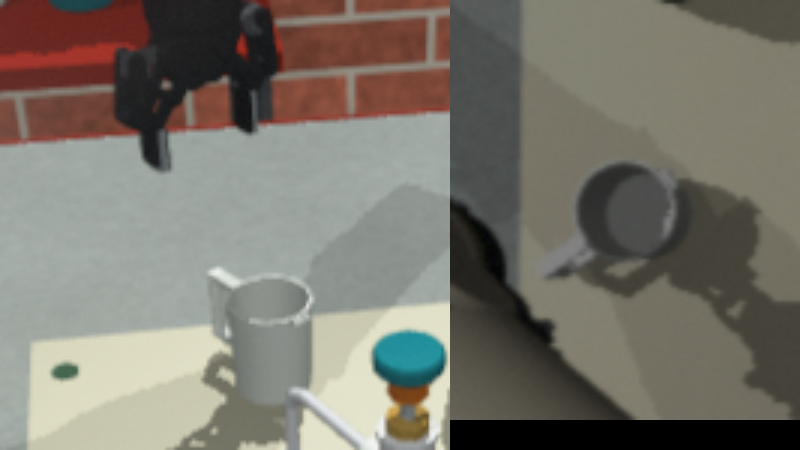

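```bash
python3 - <<'E'
from h import *
s,N,S=cam('side');t,M,T=cam('top'); st=read_state(); p=st['ee_pos']; print(p,st['ee_rot'])
print(proj(N,S,p+[0,0,13]),proj(M,T,p+[0,0,13]),proj(M,T,p+[0,0,113]))
for c in [(517,318.5)]: print(proj(N,S,[*c,82]),proj(M,T,[*c,82]),proj(N,S,[*c,16]))
from scipy.spatial.transform import Rotation as R
r=R.from_rotvec(st['ee_rot']).as_matrix(); print(r[:,2],np.degrees(np.arctan2(r[1,1],r[0,1])))
cv2.imwrite('pics/a2.png',cv2.resize(t[180:330,130:270],None,fx=4,fy=4))
E
```

```text
[515.49184599 315.72481591 192.51815708] [-1.42383199e+00 -2.79828577e+00  1.09335277e-03]
[257.10858304 159.06839467] [175.1330272  276.93359884] [161.48172339 276.97627196]
[260.95936032 201.19590476] [187.73277979 276.28009328] [262.57063135 221.96993978]
[-2.00468859e-03  2.38587655e-04 -9.99997962e-01] 36.06398604060844
```

View pics/a2.png

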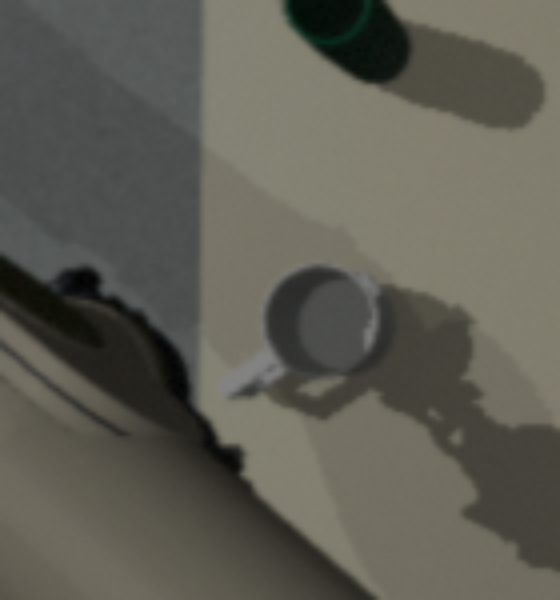

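jog_arm:
  plan:
    - {"tx": 0.002,"ty": 0.001,"tz": -0.03,"wx": 0,"wy": 0,"wz": 0,"fingers": 1}
    - {"tx": 0,"ty": 0,"tz": -0.03,"wx": 0,"wy": 0,"wz": 0,"fingers": 1}
    - {"tx": 0,"ty": 0,"tz": -0.03,"wx": 0,"wy": 0,"wz": 0,"fingers": 1}
    - {"tx": 0,"ty": 0,"tz": -0.03,"wx": 0,"wy": 0,"wz": 0,"fingers": 1}
    - {"tx": 0,"ty": 0,"tz": -0.02,"wx": 0,"wy": 0,"wz": 0,"fingers": 1}
    - {"tx": 0,"ty": 0,"tz": -0.015,"wx": 0,"wy": 0,"wz": 0,"fingers": 1}
    - {"tx": 0,"ty": 0,"tz": 0,"wx": 0,"wy": 0,"wz": 0,"fingers": 0.2}
    - {"tx": 0,"ty": 0,"tz": 0,"wx": 0,"wy": 0,"wz": 0,"fingers": -0.3}
  grip_force: 30

```text
time_s: 3.7
ee_pos: [518.9, 315.8, 39.6]
ee_rot: [1.428, 2.797, 0.002]
ft_force: [0.6, 0.3, 0.4]
grip_width: 58.8
```

```bash
python3 - <<'E'
from h import *
s,N,S=cam('side');t,M,T=cam('top'); st=read_state(); print(st['ee_pos'],st['grip_width'],st['ft_force'])
a=cv2.resize(s[110:260,190:340],None,fx=3,fy=3); b=cv2.resize(t[200:320,160:260],None,fx=3.5,fy=3.5); o=np.zeros((450,800,3),np.uint8);o[:450,:450]=a;o[:420,450:800]=b
cv2.imwrite('pics/a3.png',o)
E
```

```text
[518.98052206 316.24117767  39.93203423] 43.90078317333504 [ 0.09804833 -0.79677659  0.66441306]
```

View pics/a3.png

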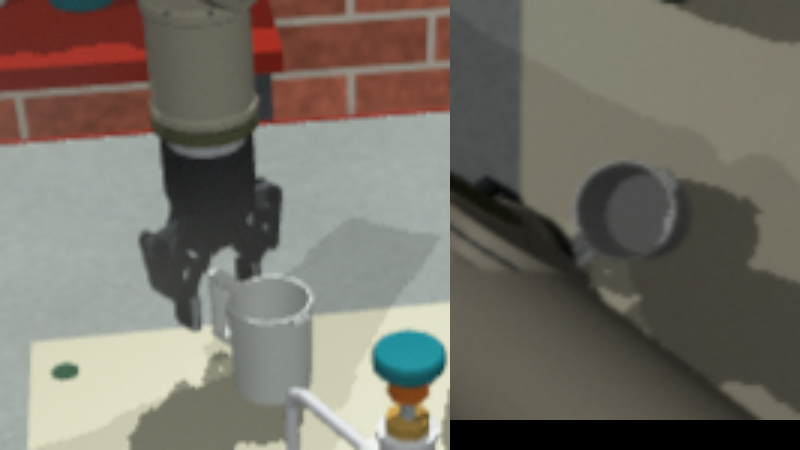

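The fingers stand on both sides of the handle bar (crop around (220,300)), so I'm closing.

jog_arm:
  plan:
    - {"tx": 0,"ty": 0,"tz": 0,"wx": 0,"wy": 0,"wz": 0,"fingers": -0.6}
    - {"tx": 0,"ty": 0,"tz": 0,"wx": 0,"wy": 0,"wz": 0,"fingers": -0.8}
    - {"tx": 0,"ty": 0,"tz": 0,"wx": 0,"wy": 0,"wz": 0,"fingers": -1}
    - {"tx": 0,"ty": 0,"tz": 0,"wx": 0,"wy": 0,"wz": 0,"fingers": -1}
    - {"tx": 0,"ty": 0,"tz": 0,"wx": 0,"wy": 0,"wz": 0,"fingers": -1}
    - {"tx": 0,"ty": 0,"tz": 0,"wx": 0,"wy": 0,"wz": 0,"fingers": -1}
  grip_force: 40

```text
time_s: 4.4
ee_pos: [518.4, 316.3, 38.9]
ee_rot: [1.426, 2.799, 0.001]
ft_force: [0.1, 0.1, 6.0]
grip_width: 11.6
```

```bash
python3 - <<'E'
from h import *
s,N,S=cam('side');t,M,T=cam('top'); st=read_state(); print(st['ee_pos'],st['grip_width'],st['ft_force'])
a=cv2.resize(s[110:260,190:340],None,fx=3,fy=3); b=cv2.resize(t[200:320,160:260],None,fx=3.5,fy=3.5); o=np.zeros((450,800,3),np.uint8);o[:450,:450]=a;o[:420,450:800]=b
cv2.imwrite('pics/a4.png',o)
E
```

```text
[518.41900224 316.29177292  38.92016695] 11.470447204323506 [-0.07986448 -0.47652298  6.67470297]
```

View pics/a4.png

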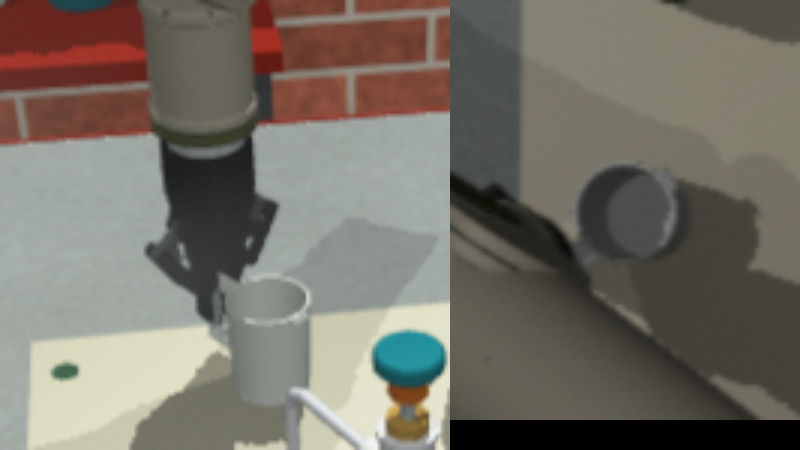

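jog_arm:
  plan:
    - {"tx": 0,"ty": 0,"tz": 0.005,"wx": 0,"wy": 0,"wz": 0,"fingers": -1}
    - {"tx": 0,"ty": 0,"tz": 0.005,"wx": 0,"wy": 0,"wz": 0,"fingers": -1}
    - {"tx": -0.003,"ty": -0.015,"tz": 0,"wx": 0,"wy": 0,"wz": -0.02,"fingers": -1}
    - {"tx": -0.005,"ty": -0.025,"tz": 0,"wx": 0,"wy": 0,"wz": -0.02,"fingers": -1}
    - {"tx": -0.006,"ty": -0.03,"tz": 0,"wx": 0,"wy": 0,"wz": -0.02,"fingers": -1}
    - {"tx": -0.006,"ty": -0.03,"tz": 0,"wx": 0,"wy": 0,"wz": -0.02,"fingers": -1}
    - {"tx": -0.006,"ty": -0.03,"tz": 0,"wx": 0,"wy": 0,"wz": -0.02,"fingers": -1}
    - {"tx": -0.005,"ty": -0.025,"tz": 0,"wx": 0,"wy": 0,"wz": -0.02,"fingers": -1}

```text
time_s: 5.3
ee_pos: [486.7, 159.2, 48.4]
ee_rot: [1.594, 2.707, -0.001]
ft_force: [-0.1, -0.6, -1.0]
grip_width: 11.3
```

```bash
python3 - <<'E'
from h import *
s,N,S=cam('side');t,M,T=cam('top'); st=read_state(); print(st['ee_pos'],st['grip_width'],st['ft_force'])
a=cv2.resize(s[110:300,220:370],None,fx=3,fy=3); b=cv2.resize(t[200:320,220:390],None,fx=2,fy=2); o=np.zeros((570,790,3),np.uint8);o[:570,:450]=a;o[:240,450:790]=b
cv2.imwrite('pics/a5.png',o)
E
```

```text
[486.91059712 156.85467401  48.0685866 ] 11.33758604433953 [ 0.86531821 -0.12369629 -0.41679312]
```

View pics/a5.png

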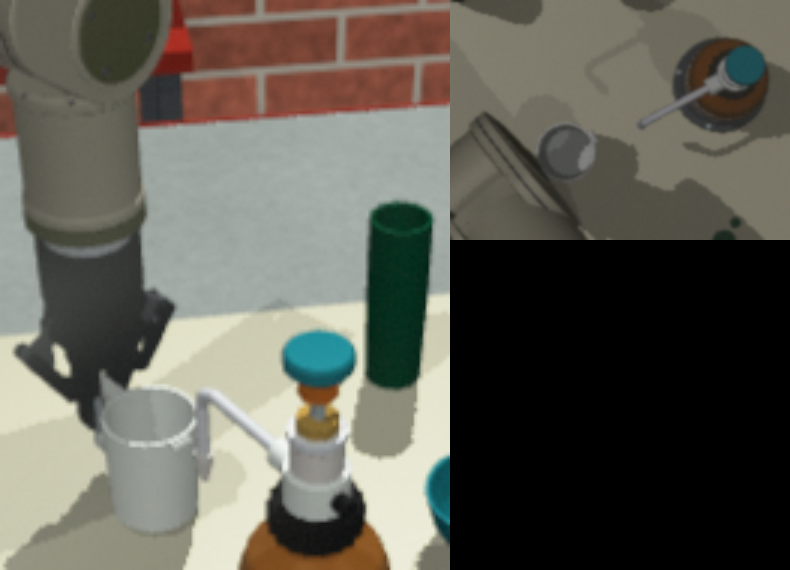

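```bash
python3 - <<'E'
from h import *
np.set_printoptions(precision=1,suppress=True)
t,M,T=cam('top');s,N,S=cam('side'); st=read_state(); print(st['ee_pos'])
print(plane(M,T,(278.3,275.2),98), plane(N,S,(220+148/3,110+416/3),98))
cv2.imwrite('pics/a6.png',np.hstack([cv2.resize(t[245:305,240:320],None,fx=5,fy=5),cv2.resize(s[225:305,240:320],None,fx=5,fy=5)[:300]]))
E
```

```text
[487.3 160.7  48.6]
[517.6  97.   98. ] [518.7  99.9  98. ]
```

View pics/a6.png

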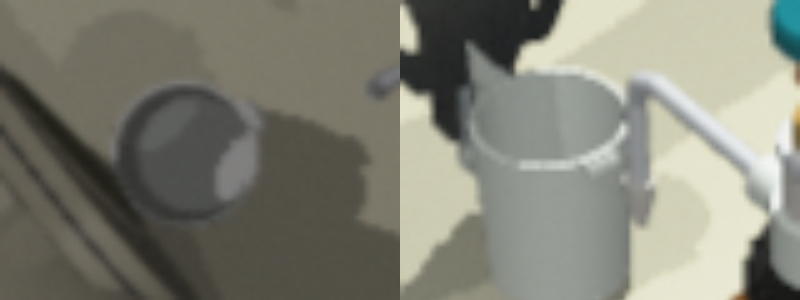

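jog_arm:
  plan:
    - {"tx": 0.004,"ty": -0.012,"tz": -0.002,"wx": 0,"wy": 0,"wz": 0,"fingers": -1}
    - {"tx": 0.005,"ty": -0.017,"tz": -0.002,"wx": 0,"wy": 0,"wz": 0,"fingers": -1}
    - {"tx": 0.005,"ty": -0.017,"tz": 0,"wx": 0,"wy": 0,"wz": 0,"fingers": -1}
    - {"tx": 0.005,"ty": -0.017,"tz": 0,"wx": 0,"wy": 0,"wz": 0,"fingers": -1}
    - {"tx": 0.005,"ty": -0.015,"tz": 0,"wx": 0,"wy": 0,"wz": 0,"fingers": -1}
    - {"tx": 0.003,"ty": -0.009,"tz": 0,"wx": 0,"wy": 0,"wz": 0,"fingers": -1}
    - {"tx": 0,"ty": 0,"tz": 0,"wx": 0,"wy": 0,"wz": 0,"fingers": -1}

```text
time_s: 6.2
ee_pos: [514.6, 73.0, 44.1]
ee_rot: [-1.594, -2.707, -0.0]
ft_force: [-0.0, 0.0, -0.6]
grip_width: 11.5
```

```bash
python3 - <<'E'
from h import *
np.set_printoptions(precision=1,suppress=True)
t,M,T=cam('top');s,N,S=cam('side'); st=read_state(); print(st['ee_pos'],st['grip_width'],st['ft_force'])
cv2.imwrite('pics/a7.png',np.hstack([cv2.resize(t[225:305,280:360],None,fx=5,fy=5),cv2.resize(s[220:300,250:330],None,fx=5,fy=5)]))
E
```

```text
[514.   74.8  44.3] 11.239505333832764 [-0.3 -0.7 -0.6]
```

View pics/a7.png

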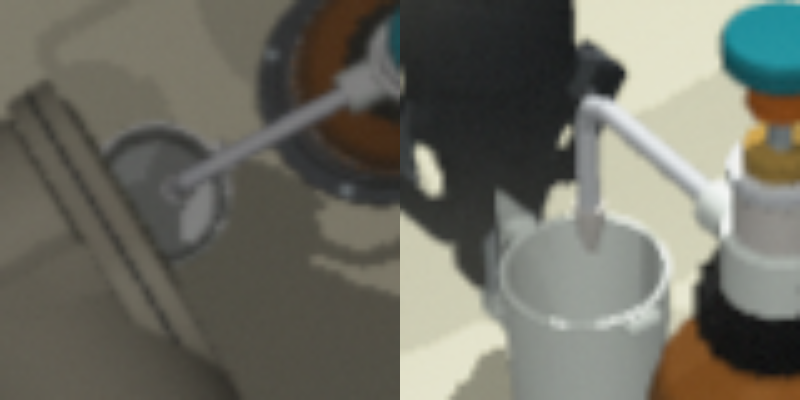

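jog_arm:
  plan:
    - {"tx": 0.001,"ty": -0.004,"tz": 0,"wx": 0,"wy": 0,"wz": 0,"fingers": -1}
    - {"tx": 0.001,"ty": -0.005,"tz": 0,"wx": 0,"wy": 0,"wz": 0,"fingers": -1}
    - {"tx": 0,"ty": 0,"tz": -0.002,"wx": 0,"wy": 0,"wz": 0,"fingers": -1}
    - {"tx": 0,"ty": 0,"tz": -0.002,"wx": 0,"wy": 0,"wz": 0,"fingers": -1}
    - {"tx": 0,"ty": 0,"tz": -0.001,"wx": 0,"wy": 0,"wz": 0,"fingers": -1}
    - {"tx": 0,"ty": 0,"tz": 0,"wx": 0,"wy": 0,"wz": 0,"fingers": -1}

```text
time_s: 6.9
ee_pos: [516.0, 65.1, 39.2]
ee_rot: [-1.591, -2.708, 0.0]
ft_force: [0.3, -0.2, -0.9]
grip_width: 11.3
```

```bash
python3 - <<'E'
from h import *
np.set_printoptions(precision=1,suppress=True)
t,M,T=cam('top');s,N,S=cam('side'); st=read_state(); print(st['ee_pos'],st['grip_width'],st['ft_force'])
cv2.imwrite('pics/a8.png',np.hstack([cv2.resize(t[225:305,280:360],None,fx=5,fy=5),cv2.resize(s[220:300,250:330],None,fx=5,fy=5)]))
E
```

```text
[516.1  65.1  39.3] 11.313952940153236 [ 0.6  0.3 -0.5]
```

View pics/a8.png

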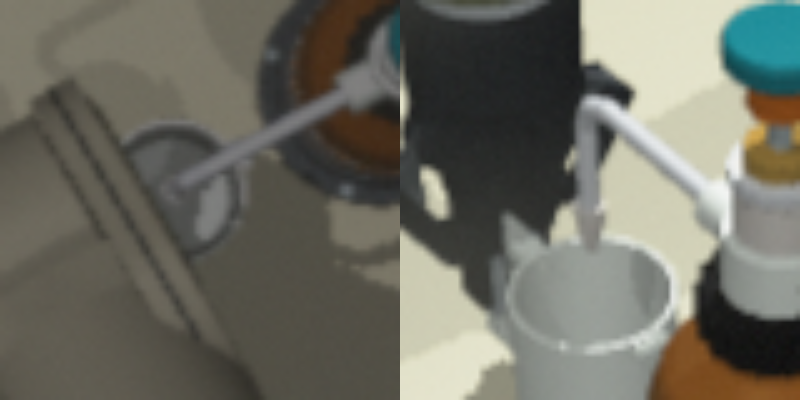

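jog_arm:
  plan:
    - {"tx": 0,"ty": 0,"tz": -0.001,"wx": 0,"wy": 0,"wz": 0,"fingers": -1}
    - {"tx": 0,"ty": 0,"tz": 0,"wx": 0,"wy": 0,"wz": 0,"fingers": -1}

```text
time_s: 7.2
ee_pos: [516.4, 65.3, 38.9]
ee_rot: [1.591, 2.708, 0.0]
ft_force: [-2.6, 0.2, 6.8]
grip_width: 11.5
```

jog_arm:
  plan:
    - {"tx": 0,"ty": 0,"tz": 0.0005,"wx": 0,"wy": 0,"wz": 0,"fingers": -0.7}
    - {"tx": 0,"ty": 0,"tz": 0,"wx": 0,"wy": 0,"wz": 0,"fingers": -0.6}
    - {"tx": 0,"ty": 0,"tz": 0,"wx": 0,"wy": 0,"wz": 0,"fingers": -0.3}
    - {"tx": 0,"ty": 0,"tz": 0,"wx": 0,"wy": 0,"wz": 0,"fingers": 0.2}
    - {"tx": 0,"ty": 0,"tz": 0,"wx": 0,"wy": 0,"wz": 0,"fingers": 0.5}
    - {"tx": 0,"ty": 0,"tz": 0,"wx": 0,"wy": 0,"wz": 0,"fingers": 0.5}

```text
time_s: 7.8
ee_pos: [516.1, 65.0, 38.8]
ee_rot: [-1.592, -2.708, -0.0]
ft_force: [0.0, -0.3, 0.7]
grip_width: 64.0
```

```bash
python3 - <<'E'
from h import *
np.set_printoptions(precision=1,suppress=True)
t,M,T=cam('top');s,N,S=cam('side'); st=read_state(); print(st['ee_pos'],st['grip_width'],st['ft_force'])
cv2.imwrite('pics/a9.png',np.hstack([cv2.resize(t[225:305,280:360],None,fx=5,fy=5),cv2.resize(s[200:300,230:330],None,fx=4,fy=4)]))
E
```

```text
[516.1  65.   38.8] 64.10488668811224 [-0.5 -0.1  0.3]
```

View pics/a9.png

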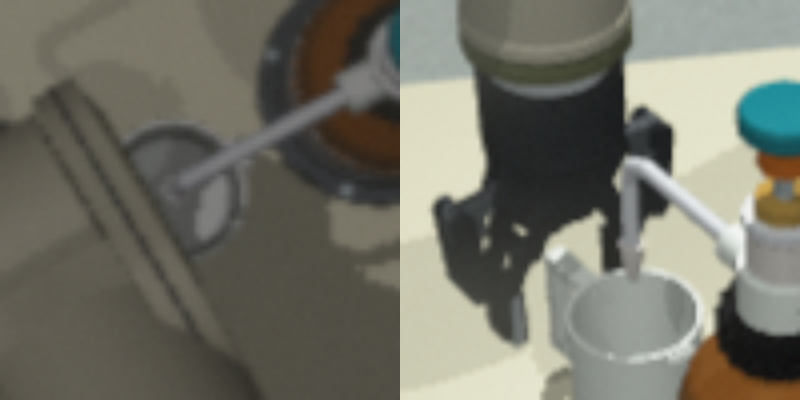

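jog_arm:
  plan:
    - {"tx": 0,"ty": 0,"tz": 0.015,"wx": 0,"wy": 0,"wz": 0,"fingers": 0.5}
    - {"tx": 0,"ty": 0,"tz": 0.03,"wx": 0,"wy": 0,"wz": 0,"fingers": 0.5}
    - {"tx": 0,"ty": 0,"tz": 0.04,"wx": 0,"wy": 0,"wz": 0,"fingers": 0.5}
    - {"tx": -0.003,"ty": 0.006,"tz": 0.048,"wx": 0,"wy": 0,"wz": 0,"fingers": 0.5}
    - {"tx": -0.003,"ty": 0.006,"tz": 0.048,"wx": 0,"wy": 0,"wz": 0,"fingers": 0}
    - {"tx": -0.003,"ty": 0.006,"tz": 0.048,"wx": 0,"wy": 0,"wz": 0,"fingers": -0.5}
    - {"tx": -0.003,"ty": 0.006,"tz": 0.048,"wx": 0,"wy": 0,"wz": 0,"fingers": -1}
    - {"tx": 0,"ty": 0,"tz": 0.03,"wx": 0,"wy": 0,"wz": 0,"fingers": -1}

```text
time_s: 8.7
ee_pos: [503.7, 91.0, 350.7]
ee_rot: [1.586, 2.707, 0.003]
ft_force: [-0.0, -0.0, -0.2]
grip_width: 5.5
```

```bash
python3 - <<'E'
from h import *
np.set_printoptions(precision=1,suppress=True)
t,M,T=cam('top');s,N,S=cam('side'); st=read_state(); print(st['ee_pos'],st['grip_width'],st['ft_force'],st['joint_pos'])
cv2.imwrite('pics/b1.png',np.hstack([cv2.resize(t[210:310,270:370],None,fx=4,fy=4),cv2.resize(s[200:300,240:340],None,fx=4,fy=4)]))
E
```

```text
[505.   90.4 351. ] -0.01818125699936365 [-0.7  0.  -0.1] [ 0.7  0.1 -1.   1.5  0.1  1.6  0.2]
```

View pics/b1.png

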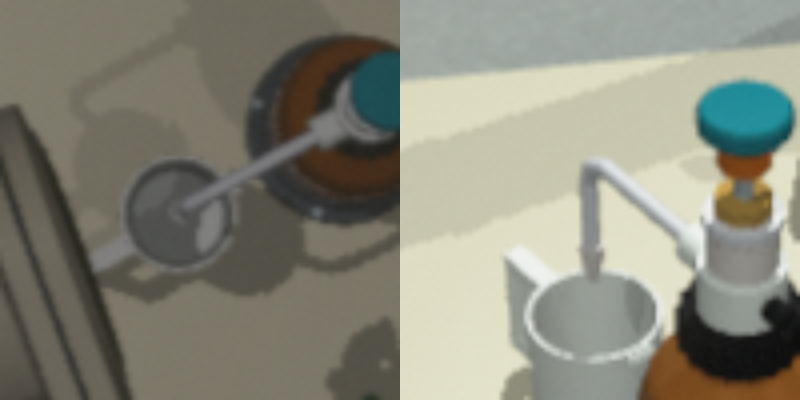

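jog_arm:
  plan:
    - {"tx": 0.01,"ty": -0.02,"tz": 0,"wx": 0,"wy": 0,"wz": -0.04,"fingers": -1}
    - {"tx": 0.018,"ty": -0.034,"tz": 0,"wx": 0,"wy": 0,"wz": -0.04,"fingers": -1}
    - {"tx": 0.018,"ty": -0.034,"tz": 0,"wx": 0,"wy": 0,"wz": -0.04,"fingers": -1}
    - {"tx": 0.018,"ty": -0.034,"tz": 0,"wx": 0,"wy": 0,"wz": -0.04,"fingers": -1}
    - {"tx": 0.018,"ty": -0.034,"tz": 0,"wx": 0,"wy": 0,"wz": -0.04,"fingers": -1}
    - {"tx": 0.012,"ty": -0.022,"tz": -0.01,"wx": 0,"wy": 0,"wz": -0.04,"fingers": -1}
    - {"tx": 0.005,"ty": -0.01,"tz": -0.02,"wx": 0,"wy": 0,"wz": 0,"fingers": -1}
    - {"tx": 0,"ty": 0,"tz": -0.01,"wx": 0,"wy": 0,"wz": 0,"fingers": -1}

```text
time_s: 9.6
ee_pos: [602.6, -101.7, 303.0]
ee_rot: [-1.907, -2.492, 0.002]
ft_force: [-0.3, 0.4, -0.1]
grip_width: 0.2
```

```bash
python3 - <<'E'
from h import *
np.set_printoptions(precision=2,suppress=True)
t,M,T=cam('top');s,N,S=cam('side'); st=read_state(); print(st['ee_pos'],st['grip_width'],st['ft_force'],st['ee_rot'])
print(proj(N,S,st['ee_pos']))
cv2.imwrite('pics/b2.png',cv2.resize(s[150:300,250:400],None,fx=4,fy=4))
E
```

```text
[602.04 -98.86 303.98] 0.0018068747390853628 [-0.22 -0.79 -0.03] [-1.9 -2.5  0. ]
[324.71 220.52]
```

View pics/b2.png

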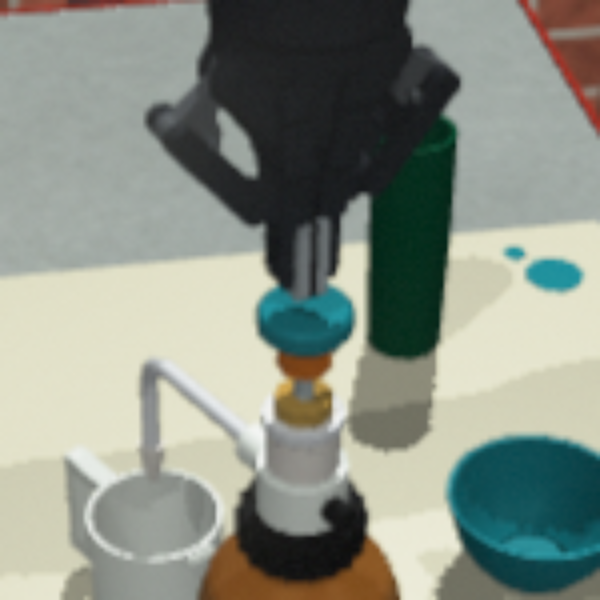

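jog_arm:
  plan:
    - {"tx": 0.001,"ty": 0.0015,"tz": -0.003,"wx": 0,"wy": 0,"wz": 0,"fingers": -1}
    - {"tx": 0,"ty": 0,"tz": -0.003,"wx": 0,"wy": 0,"wz": 0,"fingers": -1}
    - {"tx": 0,"ty": 0,"tz": -0.003,"wx": 0,"wy": 0,"wz": 0,"fingers": -1}
    - {"tx": 0,"ty": 0,"tz": -0.0015,"wx": 0,"wy": 0,"wz": 0,"fingers": -1}
    - {"tx": 0,"ty": 0,"tz": -0.0015,"wx": 0,"wy": 0,"wz": 0,"fingers": -1}
    - {"tx": 0,"ty": 0,"tz": -0.001,"wx": 0,"wy": 0,"wz": 0,"fingers": -1}
    - {"tx": 0,"ty": 0,"tz": -0.001,"wx": 0,"wy": 0,"wz": 0,"fingers": -1}

```text
time_s: 10.4
ee_pos: [604.1, -97.5, 291.8]
ee_rot: [1.905, 2.498, 0.0]
ft_force: [-0.8, -0.3, -0.2]
grip_width: -0.1
```

jog_arm:
  plan:
    - {"tx": 0,"ty": 0,"tz": -0.001,"wx": 0,"wy": 0,"wz": 0,"fingers": -1}
    - {"tx": 0,"ty": 0,"tz": -0.001,"wx": 0,"wy": 0,"wz": 0,"fingers": -1}
    - {"tx": 0,"ty": 0,"tz": -0.001,"wx": 0,"wy": 0,"wz": 0,"fingers": -1}
    - {"tx": 0,"ty": 0,"tz": -0.001,"wx": 0,"wy": 0,"wz": 0,"fingers": -1}

```text
time_s: 10.8
ee_pos: [604.1, -97.6, 288.0]
ee_rot: [1.905, 2.498, 0.0]
ft_force: [-0.4, -0.2, 2.6]
grip_width: -0.2
```

```bash
python3 - <<'E'
from h import *
s,N,S=cam('side'); st=read_state(); print(st['ee_pos'],st['ft_force'])
cv2.imwrite('pics/b3.png',cv2.resize(s[205:275,290:360],None,fx=8,fy=8,interpolation=cv2.INTER_CUBIC))
E
```

```text
[604.14093584 -97.49393414 287.72674188] [-0.35658102  0.05737504  1.94601531]
```

View pics/b3.png

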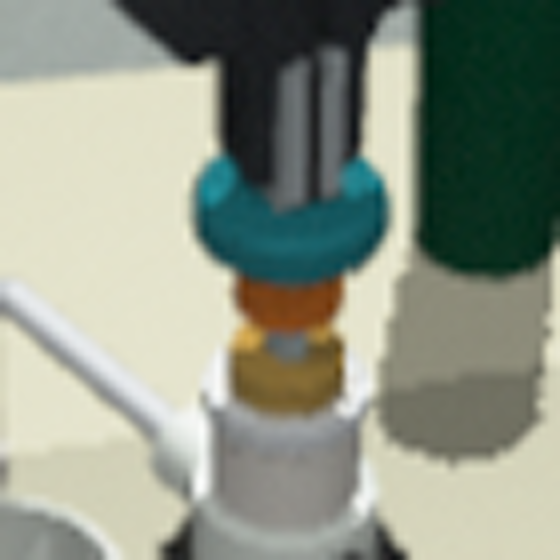

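jog_arm:
  plan:
    - {"tx": 0,"ty": 0,"tz": -0.001,"wx": 0,"wy": 0,"wz": 0,"fingers": -1}
    - {"tx": 0,"ty": 0,"tz": -0.001,"wx": 0,"wy": 0,"wz": 0,"fingers": -1}
    - {"tx": 0,"ty": 0,"tz": -0.001,"wx": 0,"wy": 0,"wz": 0,"fingers": -1}
    - {"tx": 0,"ty": 0,"tz": -0.001,"wx": 0,"wy": 0,"wz": 0,"fingers": -1}
    - {"tx": 0,"ty": 0,"tz": -0.001,"wx": 0,"wy": 0,"wz": 0,"fingers": -1}
    - {"tx": 0,"ty": 0,"tz": -0.001,"wx": 0,"wy": 0,"wz": 0,"fingers": -1}
    - {"tx": 0,"ty": 0,"tz": -0.001,"wx": 0,"wy": 0,"wz": 0,"fingers": -1}

```text
time_s: 11.55
ee_pos: [604.1, -97.6, 280.8]
ee_rot: [1.905, 2.498, 0.0]
ft_force: [0.1, -0.4, 2.3]
grip_width: -0.2
```

```bash
python3 - <<'E'
from h import *
s,N,S=cam('side'); st=read_state(); print(st['ee_pos'],st['ft_force'])
cv2.imwrite('pics/b4.png',cv2.resize(s[205:275,290:360],None,fx=8,fy=8,interpolation=cv2.INTER_CUBIC))
E
```

```text
[604.1250084  -97.55867074 280.62760319] [ 0.26383298 -0.15139751  2.26906998]
```

View pics/b4.png

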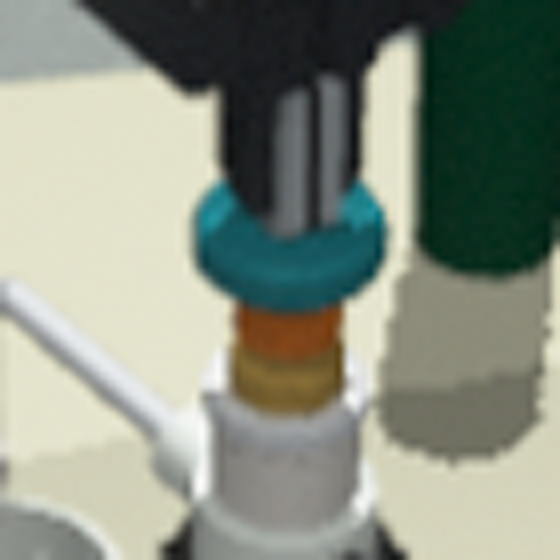

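The collar now sits only 2–3 mm above the sleeve, so I'm switching to fine steps.

jog_arm:
  plan:
    - {"tx": 0,"ty": 0,"tz": -0.0005,"wx": 0,"wy": 0,"wz": 0,"fingers": -1}
    - {"tx": 0,"ty": 0,"tz": -0.0005,"wx": 0,"wy": 0,"wz": 0,"fingers": -1}
    - {"tx": 0,"ty": 0,"tz": -0.0005,"wx": 0,"wy": 0,"wz": 0,"fingers": -1}

```text
time_s: 11.9
ee_pos: [604.1, -97.6, 279.3]
ee_rot: [1.905, 2.498, 0.0]
ft_force: [-0.2, -0.8, 3.0]
grip_width: 0.1
```

jog_arm:
  plan:
    - {"tx": 0,"ty": 0,"tz": -0.0004,"wx": 0,"wy": 0,"wz": 0,"fingers": -1}

```text
time_s: 12.0
ee_pos: [604.1, -97.5, 278.9]
ee_rot: [1.905, 2.498, 0.0]
ft_force: [-0.1, -0.4, 3.7]
grip_width: -0.2
```

jog_arm:
  plan:
    - {"tx": 0,"ty": 0,"tz": -0.0004,"wx": 0,"wy": 0,"wz": 0,"fingers": -1}

```text
time_s: 12.1
ee_pos: [604.1, -97.5, 278.5]
ee_rot: [1.905, 2.498, 0.0]
ft_force: [0.0, -0.1, 2.8]
grip_width: -0.1
```

jog_arm:
  plan:
    - {"tx": 0,"ty": 0,"tz": -0.0004,"wx": 0,"wy": 0,"wz": 0,"fingers": -1}

```text
time_s: 12.2
ee_pos: [604.1, -97.6, 278.1]
ee_rot: [1.905, 2.498, 0.0]
ft_force: [-0.0, -0.4, 4.0]
grip_width: -0.0
```

jog_arm:
  plan:
    - {"tx": 0,"ty": 0,"tz": -0.0004,"wx": 0,"wy": 0,"wz": 0,"fingers": -1}

```text
time_s: 12.3
ee_pos: [604.1, -97.5, 277.7]
ee_rot: [1.905, 2.498, 0.0]
ft_force: [-0.9, 0.1, 3.8]
grip_width: 0.2
```

jog_arm:
  plan:
    - {"tx": 0,"ty": 0,"tz": -0.0004,"wx": 0,"wy": 0,"wz": 0,"fingers": -1}

```text
time_s: 12.4
ee_pos: [604.1, -97.5, 277.3]
ee_rot: [1.905, 2.498, 0.0]
ft_force: [0.9, -0.2, 3.2]
grip_width: 0.2
```

jog_arm:
  plan:
    - {"tx": 0,"ty": 0,"tz": -0.0004,"wx": 0,"wy": 0,"wz": 0,"fingers": -1}

```text
time_s: 12.5
ee_pos: [604.1, -97.6, 276.9]
ee_rot: [1.905, 2.498, 0.0]
ft_force: [0.5, -0.8, 2.6]
grip_width: 0.4
```

jog_arm:
  plan:
    - {"tx": 0,"ty": 0,"tz": -0.0004,"wx": 0,"wy": 0,"wz": 0,"fingers": -1}

```text
time_s: 12.6
ee_pos: [604.1, -97.5, 276.5]
ee_rot: [1.905, 2.498, 0.0]
ft_force: [0.3, -1.0, 3.7]
grip_width: -0.0
```

jog_arm:
  plan:
    - {"tx": 0,"ty": 0,"tz": -0.0004,"wx": 0,"wy": 0,"wz": 0,"fingers": -1}

```text
time_s: 12.7
ee_pos: [604.1, -97.5, 276.1]
ee_rot: [1.905, 2.498, 0.0]
ft_force: [-0.2, -0.1, 3.1]
grip_width: -0.0
```

jog_arm:
  plan:
    - {"tx": 0,"ty": 0,"tz": -0.0004,"wx": 0,"wy": 0,"wz": 0,"fingers": -1}

```text
time_s: 12.8
ee_pos: [604.1, -97.5, 275.7]
ee_rot: [1.905, 2.498, 0.0]
ft_force: [0.3, -0.8, 3.4]
grip_width: -0.3
```

```bash
python3 - <<'E'
from h import *
s,N,S=cam('side'); st=read_state(); print(st['ee_pos'],st['ft_force'])
cv2.imwrite('pics/b5.png',cv2.resize(s[205:275,290:360],None,fx=8,fy=8,interpolation=cv2.INTER_CUBIC))
E
```

```text
[604.13162493 -97.52910151 275.67010015] [0.542363   0.81401991 2.8350945 ]
```

View pics/b5.png

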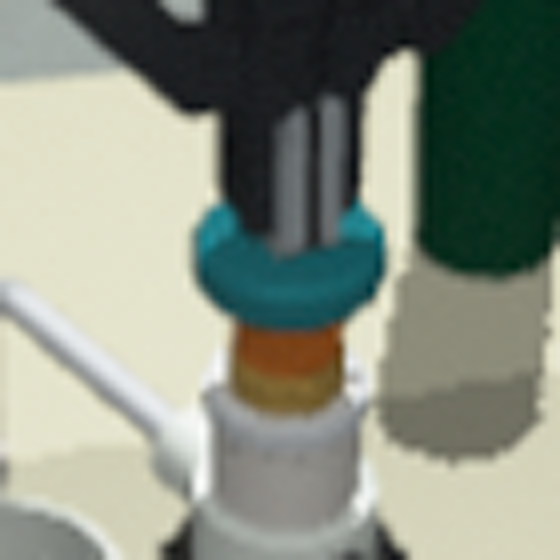

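jog_arm:
  plan:
    - {"tx": 0,"ty": 0,"tz": -0.0003,"wx": 0,"wy": 0,"wz": 0,"fingers": -1}

```text
time_s: 12.95
ee_pos: [604.1, -97.5, 275.4]
ee_rot: [1.905, 2.498, 0.0]
ft_force: [0.6, -0.3, 2.6]
grip_width: 0.0
```

jog_arm:
  plan:
    - {"tx": 0,"ty": 0,"tz": -0.0003,"wx": 0,"wy": 0,"wz": 0,"fingers": -1}

```text
time_s: 13.05
ee_pos: [604.1, -97.5, 275.1]
ee_rot: [1.905, 2.498, 0.0]
ft_force: [0.5, -0.7, 4.2]
grip_width: 0.3
```

jog_arm:
  plan:
    - {"tx": 0,"ty": 0,"tz": -0.0003,"wx": 0,"wy": 0,"wz": 0,"fingers": -1}

```text
time_s: 13.15
ee_pos: [604.1, -97.5, 274.8]
ee_rot: [1.905, 2.498, 0.0]
ft_force: [-0.7, -1.1, 4.5]
grip_width: 0.3
```

jog_arm:
  plan:
    - {"tx": 0,"ty": 0,"tz": -0.0003,"wx": 0,"wy": 0,"wz": 0,"fingers": -1}

```text
time_s: 13.25
ee_pos: [604.1, -97.5, 274.8]
ee_rot: [1.905, 2.498, 0.0]
ft_force: [-1.4, -0.0, 6.7]
grip_width: 0.1
```

jog_arm:
  plan:
    - {"tx": 0,"ty": 0,"tz": 0,"wx": 0,"wy": 0,"wz": 0,"fingers": -1}

```text
time_s: 13.35
ee_pos: [604.1, -97.5, 274.8]
ee_rot: [1.905, 2.498, 0.0]
ft_force: [-0.0, -1.1, 5.0]
grip_width: -0.0
```

jog_arm:
  plan:
    - {"tx": 0,"ty": 0,"tz": -0.0001,"wx": 0,"wy": 0,"wz": 0,"fingers": -1}

```text
time_s: 13.45
ee_pos: [604.2, -97.5, 274.8]
ee_rot: [1.905, 2.498, 0.0]
ft_force: [-1.2, -0.4, 7.2]
grip_width: 0.1
```

jog_arm:
  plan:
    - {"tx": 0,"ty": 0,"tz": 0,"wx": 0,"wy": 0,"wz": 0,"fingers": -1}

```text
time_s: 13.55
ee_pos: [604.1, -97.5, 274.8]
ee_rot: [1.905, 2.498, 0.0]
ft_force: [-0.6, -0.5, 4.9]
grip_width: -0.3
```

jog_arm:
  plan:
    - {"tx": 0,"ty": 0,"tz": 0,"wx": 0,"wy": 0,"wz": 0,"fingers": -1}
    - {"tx": 0,"ty": 0,"tz": 0,"wx": 0,"wy": 0,"wz": 0,"fingers": -1}

```text
time_s: 13.75
ee_pos: [604.2, -97.5, 274.8]
ee_rot: [1.905, 2.498, 0.0]
ft_force: [-0.4, -1.9, 6.3]
grip_width: 0.0
```

jog_arm:
  plan:
    - {"tx": 0,"ty": 0,"tz": -0.0001,"wx": 0,"wy": 0,"wz": 0,"fingers": -1}
    - {"tx": 0,"ty": 0,"tz": 0,"wx": 0,"wy": 0,"wz": 0,"fingers": -1}
    - {"tx": 0,"ty": 0,"tz": 0,"wx": 0,"wy": 0,"wz": 0,"fingers": -1}
    - {"tx": 0,"ty": 0,"tz": 0,"wx": 0,"wy": 0,"wz": 0,"fingers": -1}

```text
time_s: 14.15
ee_pos: [604.2, -97.6, 274.8]
ee_rot: [1.905, 2.498, 0.0]
ft_force: [-0.3, -0.6, 7.3]
grip_width: -0.2
```

jog_arm:
  plan:
    - {"tx": 0,"ty": 0,"tz": 0,"wx": 0,"wy": 0,"wz": 0,"fingers": -1}
    - {"tx": 0,"ty": 0,"tz": 0,"wx": 0,"wy": 0,"wz": 0,"fingers": -1}
    - {"tx": 0,"ty": 0,"tz": 0,"wx": 0,"wy": 0,"wz": 0,"fingers": -1}
    - {"tx": 0,"ty": 0,"tz": 0,"wx": 0,"wy": 0,"wz": 0,"fingers": -1}

```text
time_s: 14.55
ee_pos: [604.2, -97.5, 274.8]
ee_rot: [1.905, 2.498, 0.0]
ft_force: [-1.6, 0.5, 6.3]
grip_width: -0.1
```

jog_arm:
  plan:
    - {"tx": 0,"ty": 0,"tz": 0,"wx": 0,"wy": 0,"wz": 0,"fingers": -1}
    - {"tx": 0,"ty": 0,"tz": 0,"wx": 0,"wy": 0,"wz": 0,"fingers": -1}
    - {"tx": 0,"ty": 0,"tz": 0,"wx": 0,"wy": 0,"wz": 0,"fingers": -1}
    - {"tx": 0,"ty": 0,"tz": 0,"wx": 0,"wy": 0,"wz": 0,"fingers": -1}
    - {"tx": 0,"ty": 0,"tz": 0,"wx": 0,"wy": 0,"wz": 0,"fingers": -1}
    - {"tx": 0,"ty": 0,"tz": 0,"wx": 0,"wy": 0,"wz": 0,"fingers": -1}

```text
time_s: 15.15
ee_pos: [604.2, -97.5, 274.8]
ee_rot: [1.905, 2.498, 0.0]
ft_force: [-2.2, -0.6, 6.7]
grip_width: 0.0
```

The plunger has rested 1.4 s at about 6.8 N with no movement. Now I'll press on to the second stop, which should be near z≈267.8.

jog_arm:
  plan:
    - {"tx": 0,"ty": 0,"tz": -0.0005,"wx": 0,"wy": 0,"wz": 0,"fingers": -1}
    - {"tx": 0,"ty": 0,"tz": -0.0005,"wx": 0,"wy": 0,"wz": 0,"fingers": -1}
    - {"tx": 0,"ty": 0,"tz": -0.0005,"wx": 0,"wy": 0,"wz": 0,"fingers": -1}
    - {"tx": 0,"ty": 0,"tz": -0.0005,"wx": 0,"wy": 0,"wz": 0,"fingers": -1}
    - {"tx": 0,"ty": 0,"tz": -0.0005,"wx": 0,"wy": 0,"wz": 0,"fingers": -1}
    - {"tx": 0,"ty": 0,"tz": -0.0005,"wx": 0,"wy": 0,"wz": 0,"fingers": -1}
    - {"tx": 0,"ty": 0,"tz": -0.0005,"wx": 0,"wy": 0,"wz": 0,"fingers": -1}
    - {"tx": 0,"ty": 0,"tz": -0.0005,"wx": 0,"wy": 0,"wz": 0,"fingers": -1}

```text
time_s: 15.95
ee_pos: [604.2, -97.5, 271.5]
ee_rot: [1.904, 2.497, 0.0]
ft_force: [-3.3, -0.7, 11.2]
grip_width: 0.3
```

jog_arm:
  plan:
    - {"tx": 0,"ty": 0,"tz": -0.0005,"wx": 0,"wy": 0,"wz": 0,"fingers": -1}
    - {"tx": 0,"ty": 0,"tz": -0.0005,"wx": 0,"wy": 0,"wz": 0,"fingers": -1}
    - {"tx": 0,"ty": 0,"tz": -0.0005,"wx": 0,"wy": 0,"wz": 0,"fingers": -1}
    - {"tx": 0,"ty": 0,"tz": -0.0005,"wx": 0,"wy": 0,"wz": 0,"fingers": -1}
    - {"tx": 0,"ty": 0,"tz": -0.0005,"wx": 0,"wy": 0,"wz": 0,"fingers": -1}

```text
time_s: 16.45
ee_pos: [604.2, -97.5, 269.1]
ee_rot: [1.904, 2.497, 0.0]
ft_force: [-3.9, -0.9, 13.0]
grip_width: 0.0
```

jog_arm:
  plan:
    - {"tx": 0,"ty": 0,"tz": -0.0004,"wx": 0,"wy": 0,"wz": 0,"fingers": -1}
    - {"tx": 0,"ty": 0,"tz": -0.0004,"wx": 0,"wy": 0,"wz": 0,"fingers": -1}

```text
time_s: 16.65
ee_pos: [604.2, -97.5, 268.4]
ee_rot: [1.904, 2.497, 0.0]
ft_force: [-2.8, -1.3, 12.1]
grip_width: -0.0
```

jog_arm:
  plan:
    - {"tx": 0,"ty": 0,"tz": -0.0003,"wx": 0,"wy": 0,"wz": 0,"fingers": -1}

```text
time_s: 16.75
ee_pos: [604.2, -97.5, 268.1]
ee_rot: [1.904, 2.497, 0.0]
ft_force: [-3.8, -1.8, 13.0]
grip_width: -0.1
```

jog_arm:
  plan:
    - {"tx": 0,"ty": 0,"tz": -0.0003,"wx": 0,"wy": 0,"wz": 0,"fingers": -1}

```text
time_s: 16.85
ee_pos: [604.2, -97.5, 267.8]
ee_rot: [1.904, 2.497, 0.0]
ft_force: [-3.9, -0.2, 13.4]
grip_width: 0.3
```

jog_arm:
  plan:
    - {"tx": 0,"ty": 0,"tz": -0.0003,"wx": 0,"wy": 0,"wz": 0,"fingers": -1}

```text
time_s: 16.95
ee_pos: [604.2, -97.5, 267.7]
ee_rot: [1.904, 2.497, 0.0]
ft_force: [-5.4, -0.5, 15.2]
grip_width: 0.2
```

jog_arm:
  plan:
    - {"tx": 0,"ty": 0,"tz": -0.0003,"wx": 0,"wy": 0,"wz": 0,"fingers": -1}

```text
time_s: 17.05
ee_pos: [604.2, -97.5, 267.7]
ee_rot: [1.904, 2.497, 0.0]
ft_force: [-5.8, 0.2, 18.1]
grip_width: -0.1
```

jog_arm:
  plan:
    - {"tx": 0,"ty": 0,"tz": 0,"wx": 0,"wy": 0,"wz": 0,"fingers": -1}

```text
time_s: 17.15
ee_pos: [604.2, -97.5, 267.7]
ee_rot: [1.904, 2.497, 0.0]
ft_force: [-5.2, -1.0, 15.7]
grip_width: 0.0
```

jog_arm:
  plan:
    - {"tx": 0,"ty": 0,"tz": -0.0002,"wx": 0,"wy": 0,"wz": 0,"fingers": -1}
    - {"tx": 0,"ty": 0,"tz": 0,"wx": 0,"wy": 0,"wz": 0,"fingers": -1}

```text
time_s: 17.35
ee_pos: [604.2, -97.5, 267.7]
ee_rot: [1.904, 2.497, 0.0]
ft_force: [-5.9, -0.1, 16.9]
grip_width: -0.1
```

jog_arm:
  plan:
    - {"tx": 0,"ty": 0,"tz": 0,"wx": 0,"wy": 0,"wz": 0,"fingers": -1}
    - {"tx": 0,"ty": 0,"tz": 0,"wx": 0,"wy": 0,"wz": 0,"fingers": -1}

```text
time_s: 17.55
ee_pos: [604.2, -97.5, 267.7]
ee_rot: [1.904, 2.497, 0.0]
ft_force: [-5.7, -0.5, 17.7]
grip_width: 0.0
```

The second stop is firm: z holds at 267.7 with about 17 N. Retracting now.

jog_arm:
  plan:
    - {"tx": 0,"ty": 0,"tz": 0.002,"wx": 0,"wy": 0,"wz": 0,"fingers": -1}
    - {"tx": 0,"ty": 0,"tz": 0.004,"wx": 0,"wy": 0,"wz": 0,"fingers": -1}
    - {"tx": 0,"ty": 0,"tz": 0.006,"wx": 0,"wy": 0,"wz": 0,"fingers": -1}
    - {"tx": 0,"ty": 0,"tz": 0.007,"wx": 0,"wy": 0,"wz": 0,"fingers": -1}
    - {"tx": 0,"ty": 0,"tz": 0.007,"wx": 0,"wy": 0,"wz": 0,"fingers": -1}
    - {"tx": 0,"ty": 0,"tz": 0.02,"wx": 0,"wy": 0,"wz": 0,"fingers": -1}
    - {"tx": 0,"ty": 0,"tz": 0.04,"wx": 0,"wy": 0,"wz": 0,"fingers": -1}
    - {"tx": 0,"ty": 0,"tz": 0.04,"wx": 0,"wy": 0,"wz": 0,"fingers": -1}

```text
time_s: 18.35
ee_pos: [603.5, -97.6, 392.4]
ee_rot: [-1.904, -2.497, 0.001]
ft_force: [0.6, -0.8, -0.1]
grip_width: 0.2
```

jog_arm:
  plan:
    - {"tx": -0.02,"ty": 0,"tz": 0.01,"wx": 0,"wy": 0,"wz": 0,"fingers": -1}
    - {"tx": -0.03,"ty": 0,"tz": 0,"wx": 0,"wy": 0,"wz": 0,"fingers": -1}
    - {"tx": -0.03,"ty": 0,"tz": 0,"wx": 0,"wy": 0,"wz": 0,"fingers": -1}
    - {"tx": -0.02,"ty": 0,"tz": 0,"wx": 0,"wy": 0,"wz": 0,"fingers": -1}
    - {"tx": 0,"ty": 0,"tz": 0,"wx": 0,"wy": 0,"wz": 0,"fingers": -1}
    - {"tx": 0,"ty": 0,"tz": 0,"wx": 0,"wy": 0,"wz": 0,"fingers": -1}
    - {"tx": 0,"ty": 0,"tz": 0,"wx": 0,"wy": 0,"wz": 0,"fingers": -1}
    - {"tx": 0,"ty": 0,"tz": 0,"wx": 0,"wy": 0,"wz": 0,"fingers": -1}

```text
time_s: 19.15
ee_pos: [504.6, -97.4, 401.3]
ee_rot: [-1.903, -2.498, -0.001]
ft_force: [-0.7, 0.7, 0.6]
grip_width: 0.2
```

jog_arm:
  plan:
    - {"tx": 0,"ty": 0,"tz": 0,"wx": 0,"wy": 0,"wz": 0,"fingers": -1}
    - {"tx": 0,"ty": 0,"tz": 0,"wx": 0,"wy": 0,"wz": 0,"fingers": -1}
    - {"tx": 0,"ty": 0,"tz": 0,"wx": 0,"wy": 0,"wz": 0,"fingers": -1}
    - {"tx": 0,"ty": 0,"tz": 0,"wx": 0,"wy": 0,"wz": 0,"fingers": -1}
    - {"tx": 0,"ty": 0,"tz": 0,"wx": 0,"wy": 0,"wz": 0,"fingers": -1}
    - {"tx": 0,"ty": 0,"tz": 0,"wx": 0,"wy": 0,"wz": 0,"fingers": -1}
    - {"tx": 0,"ty": 0,"tz": 0,"wx": 0,"wy": 0,"wz": 0,"fingers": -1}
    - {"tx": 0,"ty": 0,"tz": 0,"wx": 0,"wy": 0,"wz": 0,"fingers": -1}

```text
time_s: 19.95
ee_pos: [504.1, -97.5, 401.6]
ee_rot: [1.905, 2.498, 0.0]
ft_force: [0.0, -0.1, 0.4]
grip_width: 0.4
```

```bash
python3 - <<'E'
from h import *
s,N,S=cam('side');t,M,T=cam('top'); st=read_state(); print(st['time_s'],st['ee_pos'],st['ft_force'])
a=cv2.imread('pics/side0.png')
h=cv2.cvtColor(s,cv2.COLOR_BGR2HSV);m=cv2.inRange(h[210:260,305:350],(80,100,40),(105,255,255));print(np.array(cv2.boundingRect(m))+[305,210,0,0])
cv2.imwrite('pics/c1.png',s);cv2.imwrite('pics/c2.png',t)
E
```

```text
20.05 [504.08016606 -97.51670369 401.65869208] [ 0.09283733 -0.56984641 -0.26633207]
[315 218  33  21]
```

View pics/c1.png

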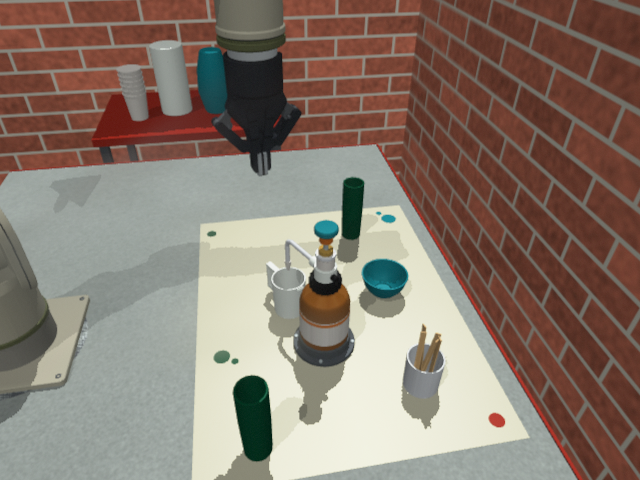

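View pics/c2.png

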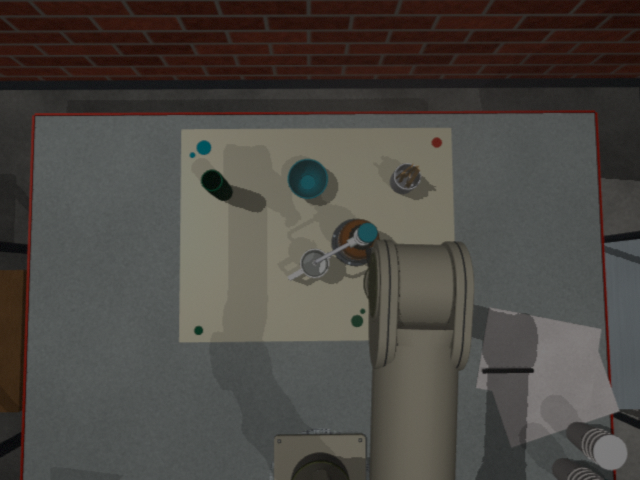

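The side view shows the plunger head back at (326,229), its starting pixel. The jug stands at (288,293) with the nozzle over its mouth, and the vases, bowl and pot look unmoved. Handing in.

```bash
python3 -c "
from station import *
print(hand_in())"
```

```text
the job is handed in; nothing more can be done
None
```

The job is done and handed in at about 20 s on the robot's clock; `hand_in()` gives no verdict.

- **Jug:** I picked it up by the handle and set it down under the spout, handle pointing away from the bottle, then let go. Both cameras show the nozzle inside its mouth, near the centre.
- **First stop:** I felt it at about 16 mm of travel. The plunger rested there about 1.9 s without moving; force readings averaged about 6.3 N. One single reading was 4.9 N, just under the 5 N minimum, before the last small adjustment; the noise is about ±1 N. Over the last 1.4 s readings were 6.3 to 7.3 N.
- **Second stop:** It came 7 mm further down. I crept onto it and held it at about 17 N, with a peak reading of 18.1 N. There was also about 5–6 N of sideways force, still well under the 25 N limit in total.
- **Final check:** The plunger head is back at its starting position in the side view, judged by eye because the colour mask merged with a vase. The jug is standing, the arm is clear with no force reading, and the vases, bowl and pot look unmoved.

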